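# Set a carving plaque in the corner of the carving board and close the jaw on it

### The arm

A 6-joint arm with a two-finger parallel gripper is mounted at the origin on the work surface. World frame = base frame: x ahead of the robot, y to its left, z up, the work surface at z = 0. Lengths are in m, angles in rad, forces in N, time in s.
With the tool pointing down it reaches from about 0.3 to 0.875 m from the base axis. Payload 6.4 kg.
Tool frame: the origin (TCP) lies at the very end of the fingers, on their centre line; the grasp point (between the pads) lies ctrl.grip_point_offset behind it (ctrl.grip_point_offset is the distance from the TCP to the grasp point, in m); z points along the fingers, y is the direction in which the jaws open and shut (so a half turn about z gives the same grasp; the last joint's range is limited). The gripper opens to 88 mm and grips with 3 to 60 N. Pads are 18 mm wide; open, the fingers measure 123 mm over their backs; the gripper's body (75 mm by 187 mm) begins 45 mm behind the grasp point.
Start: joints at [-1.313, 0.181, 1.607, -0, 1.354, -0.206], TCP at [0.257, -0.514, 0.239] pointing down, gripper open.
Joint ranges: [-2.99, 2.99], [-0.89, 2.07], [0.3, 2.58], [-1.14, 4.28], [0, 2.63], [-3.12, 3.12]. Speed limits (rad/s): [2.57, 2.57, 3.01, 3.14, 3.14, 3.14].

### API

Orientations are given as a unit quaternion [x, y, z, w].
In Python, from workcell import ctrl gives the robot as it stands.
- The arm moves only by the shell command python3 -m handwheel 'ROWS' [FORCE]. ROWS is JSON, a list of rows, each a list of 3 entries, a list of its own where there are three numbers: the shift along the world's x, y, z in cm, then the turn, a rotation vector about the world's x, y, z in degrees, then the closure, from 0 (fully open) to 1 (shut). In form: [[[x, y, z], [ax, ay, az], fingers], ...]. A call has exactly 5 rows; each row shifts and turns the commanded pose from where the row before left it; what a row does not reach is not made up. A row lasts 1/8 s, in which the tool goes at most 62.5 mm and 10.7 degrees, less where a joint would pass 70% of its speed; a pose out of reach is approached as far as the arm can. A call with a gripper value outside its range is refused whole. The fingers move at their own pace and stop on an object; FORCE is the grip in N (left out, the last holds). Time passes only in rows, so rows that do not move let the fingers close, or fill a call up. It gives the time, the measured TCP pose, the force and the opening at its end, in the units of the state.
- ctrl.sense(): the state, without advancing time (a new reading comes with each control period).
- ctrl.capture(name): name is "side" or "top"; returns the picture (384x512x3 uint8, red, green, blue); there is no depth.
- ctrl.camera_model(name): a dict with "intrinsics" (3x3 intrinsics, pixels), "T" (4x4, takes a point from camera to world coordinates). Camera axes: x right, y down, z forward; pixel columns grow to the right and rows downward; lengths in m; the calibration is good to about 2 mm. A picture is of the moment at which its call begins. camera_model takes no time and is no camera call.
- ctrl.finish_job(): hands the job in, once; it reports no verdict.
Trained networks look in the newest picture that a camera, given by its name, has taken for a name from the list of things; names that differ only in an ending like _2 or _b are one class to them, and where a whole thing is asked for, a point or a joint stands for the part that bears it (a point fixed in the world has none). Each returns a list of dicts, best first, with "confidence" (0 to 1); they miss things now and then, are a little off and sometimes report something else, mostly with a low value. They report only what shows in the picture. A call takes as long as a camera call. They do not tell look-alikes from the thing itself.
- ctrl.find_in(camera, name): "position" ([row, column] in pixels, amid what is visible of it).
The state is a dict: "time_s": time; "qpos": joint angles; "joint_velocities": joint speeds; "tau": joint torques, N m; "ee_pos": TCP position; "eef_rot": TCP orientation; "ft_force": force on the tool from outside, world axes, zero at the start; "ft_torque": the same for the moment, N m; "finger_gap": opening from 0.0 (shut) to 1.0 (fully open).
Only numpy, scipy, OpenCV 4.12 (cv2) and the standard library are available. Lean on these libraries where they do the work, as an engineer would, in place of code of your own. Each camera call takes 0.05 s, during which the arm holds its last target.

### The job

Set the half-carved plaque up for carving: push it along the board until its long side is flat against the far fence and its end is against the end stop on the right, with the sliding jaw pushed up against its other end so that it is trapped. Only push with the fingers: do not pick up or tip the plaque, and leave the other things on the board and the bench where they are.

Things in the scene. Friction and masses are not known exactly. Their poses are not given: they have to be found in the camera images.
- board: Plywood carving board fixed to the bench, 250 (x) x 420 (y) x 18 mm thick. Origin: centre of its underside; x away from the robot, y left, z up. Dark wood fence along the far side, inner face at x = 95 mm; dark wood end stop at the right end, inner face at y = -190 mm, from the fence to x = -30 mm. Both stand 24 mm above the deck.
- plaque_center (a point): Centre of the plaque, a loose half-carved dark wood block 100 (its y) x 60 (its x) x 26 mm high, about 0.14 kg, with a low round rosette (44 mm across, 8 mm high) on top. It lies on the board, turned up to 20 degrees to it. The point is 13 mm above the deck; z up. Home in the corner it is at board x = 65, y = -140 mm.
- jaw (a joint): Travel (m) to the right (board -y), 0 to 0.25, of the sliding jaw: an aluminium bar across the deck that slides on a track parallel to the fence. At 0 its inner (right) face is at board y = 115 mm, its back (left) face at 145 mm; the deck goes on to 210 mm. About 2 N of friction; it stays where left. It meets the plaque, when home, at 0.205.
- jaw_back (a point): Middle of the jaw's back (left) face, where to push it: 18 mm above the deck, at board x = 27.5 mm; axes as the board's. The jaw is 125 mm long (board x -35 to 90 mm), 30 mm thick (y) and 36 mm high above the deck.
- figurine: small turned figurine, 32 mm across, 45 mm tall, standing on the board near its front left corner; loose; origin at its underside. To be left alone.
- puck: small wooden disc, 28 mm across, 16 mm high, on the board near its front right corner; loose; origin at its underside. To be left alone.
- gouge: carving gouge, 190 mm long, 20 mm thick wooden handle, lying on the table just in front of the board (robot's side); loose; origin at its underside. To be left alone.
- chisel: wide chisel, 230 mm long, on the table to the right; loose; origin at its underside. To be left alone.
- mallet: wooden mallet, head 110 x 60 x 60 mm, on the table to the left; loose; origin at its underside. To be left alone.
- oil: amber oil bottle, 52 mm across, 120 mm tall, on the table to the left; loose; origin at its underside. To be left alone.
- brush: bench brush lying on the table to the right; loose; origin at its underside. To be left alone.
Things that resemble listed ones, but are neither listed nor needed, are in the scene too. What is shaped like the part that bears plaque_center but red is not meant.

How it is judged:
By the outcome, as a careful person would: the job done as asked, in the order asked, and still so for the second after the job is handed in, with the robot touching nothing.
It also fails if it takes over 54 s, if anything falls off the work surface, if the arm or the gripper's body presses on something with over 40 N, if the wrist force passes 120 N, or if a joint passes its speed limit or range.

## Working session

There is one attempt and no reset: what is moved stays moved. The work goes in short steps, Python scripts to look and compute and a shell command to move; the robot and the scene stay as the last step left them, time stands still between calls to the robot, and variables do not carry over. Pictures are saved under pics/ and viewed, and the job is handed in when it is done.

```bash
mkdir -p pics; ls; python3 - <<'E'
from workcell import ctrl
import cv2,numpy as np
np.set_printoptions(precision=4,suppress=True)
s=ctrl.sense();print(s['time_s'],s['ee_pos'],s['eef_rot'],s['finger_gap'],ctrl.grip_point_offset)
for n in('side','top'):
    im=ctrl.capture(n);cv2.imwrite(f'pics/{n}0.png',im[:,:,::-1])
    m=ctrl.camera_model(n);print(n,np.array(m['intrinsics']),np.array(m['T']))
E
```

```text
pics
0.0 [ 0.2571 -0.5137  0.2378] [ 0.9732  0.2298 -0.     -0.0009] 1.0007653163458141 0.0187
side [[353.1606   0.     252.3586]
 [  0.     353.1606 198.9019]
 [  0.       0.       1.    ]] [[ 0.9982 -0.0371  0.0467  0.4328]
 [-0.0583 -0.7731  0.6316 -0.6379]
 [ 0.0126 -0.6332 -0.7739  0.8112]
 [ 0.      0.      0.      1.    ]]
top [[402.4153   0.     257.9805]
 [  0.     402.4153 192.3182]
 [  0.       0.       1.    ]] [[-0.009  -0.998   0.0633  0.3834]
 [-0.9999  0.0093  0.0046 -0.0312]
 [-0.0052 -0.0633 -0.998   1.2522]
 [ 0.      0.      0.      1.    ]]
```

View pics/side0.png

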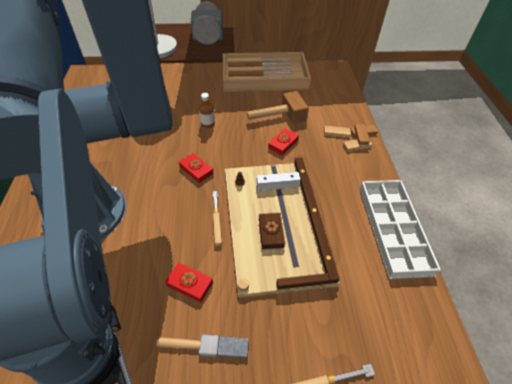

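View pics/top0.png

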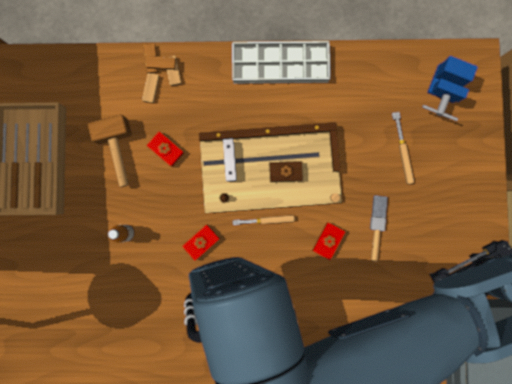

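The pictures show a brown plaque on the board (side ≈ (231,271), top ≈ (172,286)). Three red copies lie off the board (top: (149,166), (242,202), (241,329)). The dark brown one on the board fits the description. I'll check that in enlarged crops.

```bash
python3 - <<'E'
import cv2
a=cv2.imread('pics/top0.png')[115:235,190:350];cv2.imwrite('pics/topc.png',cv2.resize(a,None,fx=5,fy=5,interpolation=cv2.INTER_CUBIC))
a=cv2.imread('pics/side0.png')[150:305,215:350];cv2.imwrite('pics/sidec.png',cv2.resize(a,None,fx=3.8,fy=3.8,interpolation=cv2.INTER_CUBIC))
E
```

```text
(no output)
```

View pics/topc.png

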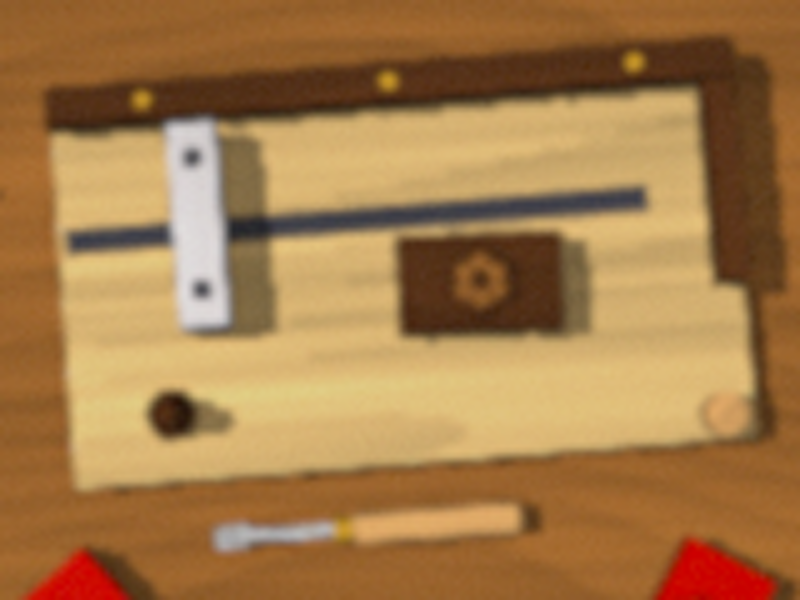

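View pics/sidec.png

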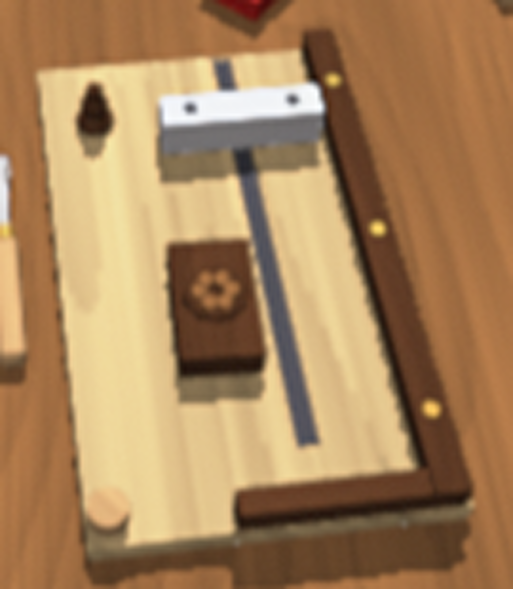

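```bash
cat > h.py <<'E'
import numpy as np
from workcell import ctrl
from scipy.optimize import least_squares
CM={n:ctrl.camera_model(n) for n in('side','top')}
def proj(n,P):
    K=np.array(CM[n]['intrinsics']);T=np.array(CM[n]['T']);P=np.atleast_2d(P)
    c=(P-T[:3,3])@T[:3,:3];q=c@K.T;return q[:,:2]/q[:,2:]
def un(pts,f,o): return (np.array(pts,float)+.5)/f-.5+np.array(o)
def pose(p,L): # x,y,z,yaw
    c,s=np.cos(p[3]),np.sin(p[3]);L=np.array(L,float)
    return np.c_[p[0]+c*L[:,0]-s*L[:,1],p[1]+s*L[:,0]+c*L[:,1],p[2]+L[:,2]]
def fit(obs,p0,fixz=None):
    # obs {cam:(local,px)}
    def r(p):
        p=list(p)
        if fixz is not None:p[2]=fixz
        return np.concatenate([(proj(n,pose(p,L))-px).ravel() for n,(L,px) in obs.items()])
    s=least_squares(r,p0,loss='soft_l1');return s.x,r(s.x)
E
cat > m.py <<'E'
from h import *
np.set_printoptions(precision=4,suppress=True,linewidth=150)
T=lambda p:un(p,5,(190,115)); S=lambda p:un(p,3.8,(215,150))
Lb=lambda a:np.array(a)/1000
tb=(Lb([(125,210,42),(125,-210,42),(-30,-190,42),(-30,-210,42),(-125,210,18),(-125,-210,18),(95,-190,42)]),T([(48,90),(733,40),(718,282),(748,282),(75,490),(757,437),(700,85)]))
sb=(Lb([(-125,210,18),(-125,-210,18),(125,210,42),(125,-210,42),(-30,-190,42)]),S([(38,70),(90,548),(328,30),(467,490),(240,492)]))
for o in({'top':tb},{'side':sb},{'top':tb,'side':sb}):
    p,r=fit(o,[.5,0,0,0],None);print('board free z',p,np.abs(r).max());B,r=fit(o,[.5,0,0,0],0.);print('  z=0',B,np.abs(r).max())
print(r.reshape(-1,2))
L=Lb([(30,50,0),(30,-50,0),(-30,-50,0),(-30,50,0)])
tp=(L,T([(400,238),(560,232),(562,329),(402,333)]));sp=(L,S([(248,240),(263,362),(180,364),(168,243)]))
for o in({'top':tp},{'side':sp},{'top':tp,'side':sp}):
    p,r=fit(o,[.5,0,.044,0],.044 if len(o)<2 else None);print('plaque top',p,np.abs(r).max())
c,s=np.cos(B[3]),np.sin(B[3]);R=np.array([[c,-s],[s,c]])
print('plaque in board mm',(p[:2]-B[:2])@R*1000,'rel yaw deg',np.degrees(p[3]-B[3]))
Lj=Lb([(90,15,0),(90,-15,0),(-35,-15,0),(-35,15,0)])
tj=(Lj,T([(165,122),(213,118),(231,326),(181,330)]));sj=(Lj,S([(322,85),(322,107),(163,123),(160,99)]))
p,r=fit({'top':tj,'side':sj},[.5,.1,.054,0]);print('jaw',p,r,(p[:2]-B[:2])@R*1000)
E
python3 m.py
```

```text
board free z [ 0.5392 -0.064  -0.0143  0.0668] 1.2352391814114867
  z=0 [ 0.5376 -0.0624 -0.0137  0.0656] 1.7737153149191442
board free z [ 0.5389 -0.0555 -0.0157  0.0723] 2.4428085245498323
  z=0 [ 0.5387 -0.0646  0.      0.0714] 4.46853850336629
board free z [ 0.5384 -0.0623 -0.0059  0.0682] 3.3770031141656887
  z=0 [ 0.5379 -0.0632 -0.0343  0.0675] 3.7224105614075143
[[-0.9838 -1.4265]
 [-0.4536 -1.9944]
 [ 0.4929  0.5978]
 [ 1.0958  0.0907]
 [ 0.278   0.6268]
 [ 0.5081  0.7383]
 [ 0.4612 -0.7825]
 [-0.7593 -0.013 ]
 [-1.2043  0.452 ]
 [ 2.3113 -1.354 ]
 [ 3.7224 -0.4171]
 [-2.0015 -1.4762]]
plaque top [ 0.5232 -0.1101  0.0478  0.0188] 0.7174333301578031
plaque top [ 0.5223 -0.115   0.044  -0.002 ] 0.92448261695273
plaque top [ 0.5236 -0.1104  0.0371  0.0094] 1.0387601538049012
plaque in board mm [-17.4381 -46.1253] rel yaw deg -3.32926711805755
jaw [0.5319 0.0582 0.0535 0.0727] [-0.0631  0.2474  0.2654  0.2325 -0.092  -0.1649 -0.086  -0.1446 -1.1576 -0.7211  1.0242  0.8921  0.4236  0.4945 -0.2236 -0.7441] [  2.229  121.5075]
```

```bash
python3 - <<'E'
s=open('m.py').read()
import re
s=re.sub(r"tb=.*\n","tb=(Lb([(95,210,42),(-30,-190,42),(-125,210,18),(-125,-210,18),(95,-190,42)]),T([(52,130),(718,282),(75,490),(757,437),(700,85)]))\n",s)
s=re.sub(r"sb=.*\n","sb=(Lb([(-125,210,18),(-125,-210,18),(95,210,42),(95,-190,42),(-30,-190,42)]),S([(38,70),(90,548),(305,35),(428,470),(240,492)]))\n",s)
open('m.py','w').write(s)
E
python3 m.py
```

```text
board free z [ 0.5401 -0.0635 -0.0103  0.0648] 0.7111596799155109
  z=0 [ 0.539  -0.0626  0.0018  0.0654] 1.2702342220074456
board free z [ 0.5413 -0.0626 -0.0059  0.0645] 1.0775551492690738
  z=0 [ 0.5407 -0.0659  0.002   0.0647] 1.356908670570192
board free z [ 0.5405 -0.0629 -0.0059  0.0652] 1.2607209434491438
  z=0 [ 0.54   -0.0641  0.0072  0.065 ] 1.7070561535680895
[[-0.7749 -0.5655]
 [ 0.7525  0.056 ]
 [ 0.4469 -0.2246]
 [ 0.6889  0.2235]
 [ 0.8201 -1.3251]
 [ 0.0775  0.0791]
 [-0.534   0.6528]
 [-0.1554 -1.7071]
 [ 0.3572 -0.9443]
 [-1.2827 -1.195 ]]
plaque top [ 0.5232 -0.1101  0.0478  0.0188] 0.7174333301578031
plaque top [ 0.5223 -0.115   0.044  -0.002 ] 0.92448261695273
plaque top [ 0.5236 -0.1104  0.0371  0.0094] 1.0387601538049012
plaque in board mm [-19.3724 -45.1725] rel yaw deg -3.188583041088182
jaw [0.5319 0.0582 0.0535 0.0727] [-0.0631  0.2474  0.2654  0.2325 -0.092  -0.1649 -0.086  -0.1446 -1.1576 -0.7211  1.0242  0.8921  0.4236  0.4945 -0.2236 -0.7441] [ -0.1169 122.508 ]
```

Both crops agree. The dark plaque with the rosette is on the board, at about board (-19,-45) mm, turned about 3° relative to the board. The board is at about (0.540,-0.064), yaw 3.7°, and the jaw is about 7 mm along its travel. First I'll push in +x with two half-spread fingers.

```bash
python3 -m handwheel '[[[2.6,5,0],[0,0,-4.6],0.5],[[2.6,5,0],[0,0,-4.6],0.5],[[2.6,5,0],[0,0,-4.6],0.5],[[2.6,5,0],[0,0,-4.6],0.5],[[2.6,5,0],[0,0,-4.5],0.5]]' 10; python3 -m handwheel '[[[2.6,5,0],[0,0,0],0.5],[[2.6,5,0],[0,0,0],0.5],[[2.6,5,-2],[0,0,0],0.5],[[0,0,-5],[0,0,0],0.5],[[0,0,-4],[0,0,0],0.5]]'
```

```text
time_s: 0.72
ee_pos: [0.3876, -0.2624, 0.2385]
eef_rot: [1.0, 0.031, -0.0, -0.0]
ft_force: [0.5, -0.2, -0.2]
finger_gap: 0.504
time_s: 1.35
ee_pos: [0.465, -0.1128, 0.127]
eef_rot: [0.999, 0.033, -0.0, -0.0]
ft_force: [-0.2, 0.4, 0.1]
finger_gap: 0.502
```

```bash
python3 -m handwheel '[[[0,0,-4],[0,0,0],0.5],[[0,0,-3],[0,0,0],0.5],[[0,0,-2],[0,0,0],0.5],[[0,0,-0.9],[0,0,0],0.5],[[0,0,0],[0,0,0],0.5]]'; python3 - <<'E'
from workcell import ctrl
import cv2,numpy as np
a=ctrl.capture('side')[:,:,::-1];cv2.imwrite('pics/side1.png',cv2.resize(a[150:305,195:350],None,fx=3.8,fy=3.8,interpolation=2))
E
```

```text
time_s: 1.98
ee_pos: [0.4649, -0.1141, 0.0294]
eef_rot: [0.999, 0.032, -0.0, -0.0]
ft_force: [0.4, -0.6, 0.1]
finger_gap: 0.497
```

View pics/side1.png

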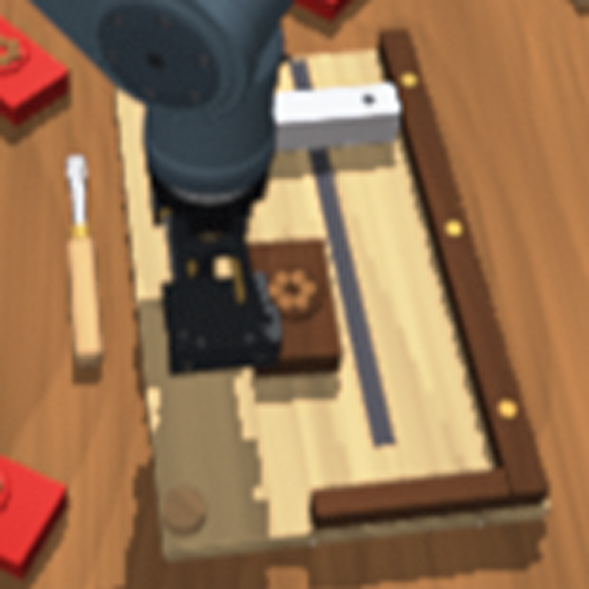

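The fingers are in front of the plaque's near face (crop (250,330)), nothing else touched. Now I'll push towards the fence.

```bash
python3 -m handwheel '[[[1.2,0.08,0],[0,0,0],0.5],[[1.2,0.08,0],[0,0,0],0.5],[[1.2,0.08,0],[0,0,0],0.5],[[1.2,0.08,0],[0,0,0],0.5],[[1.2,0.08,0],[0,0,0],0.5]]';python3 -m handwheel '[[[1,0.07,0],[0,0,0],0.5],[[1,0.07,0],[0,0,0],0.5],[[0.6,0.04,0],[0,0,0],0.5],[[0.4,0.02,0],[0,0,0],0.5],[[0,0,0],[0,0,0],0.5]]'; python3 - <<'E'
from workcell import ctrl
import cv2,numpy as np
a=ctrl.capture('side')[:,:,::-1];cv2.imwrite('pics/side2.png',cv2.resize(a[150:305,195:350],None,fx=3.8,fy=3.8,interpolation=2))
E
```

```text
time_s: 2.65
ee_pos: [0.526, -0.1101, 0.0297]
eef_rot: [0.999, 0.032, -0.0, -0.0]
ft_force: [-2.6, -0.0, 1.3]
finger_gap: 0.5
time_s: 3.28
ee_pos: [0.5557, -0.1083, 0.0297]
eef_rot: [0.999, 0.032, 0.0, 0.0]
ft_force: [0.3, 0.8, 1.2]
finger_gap: 0.499
```

View pics/side2.png

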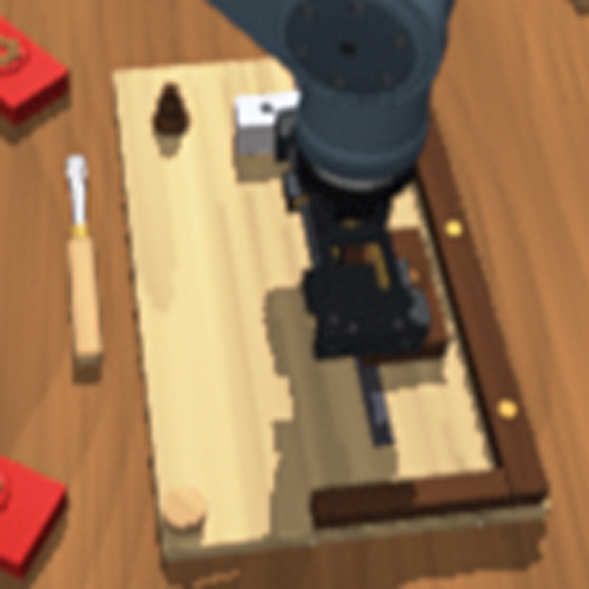

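The plaque is still about 13 mm from the fence, so I'll creep it in until the force rises.

```bash
python3 -m handwheel '[[[0.4,0.03,0],[0,0,0],0.5],[[0.3,0.02,0],[0,0,0],0.5],[[0.2,0.01,0],[0,0,0],0.5],[[0.2,0.01,0],[0,0,0],0.5],[[0,0,0],[0,0,0],0.5]]';python3 -m handwheel '[[[0.1,0,0],[0,0,0],0.5],[[0.1,0,0],[0,0,0],0.5],[[0.1,0.01,0],[0,0,0],0.5],[[0,0,0],[0,0,0],0.5],[[0,0,0],[0,0,0],0.5]]'
```

```text
time_s: 3.95
ee_pos: [0.5666, -0.1076, 0.0298]
eef_rot: [0.999, 0.032, 0.0, 0.0]
ft_force: [-0.8, -0.3, -0.0]
finger_gap: 0.501
time_s: 4.58
ee_pos: [0.567, -0.1076, 0.0297]
eef_rot: [0.999, 0.032, -0.003, -0.0]
ft_force: [-11.2, -1.6, 9.6]
finger_gap: 0.5
```

```bash
python3 -m handwheel '[[[-1,0,0],[0,0,0],0.5],[[-1.5,-0.1,0],[0,0,0],0.5],[[0,0,5],[0,0,0],0.5],[[0,0,5],[0,0,10],0.7],[[-3,4,3],[0,0,10],0.7]]';python3 -m handwheel '[[[-3,4,0],[0,0,10],0.7],[[-3,4,0],[0,0,10],0.7],[[-3,0,0],[0,0,10],0.7],[[-3,0,0],[0,0,10],0.7],[[0,0,0],[0,0,10],0.7]]';  python3 - <<'E'
from workcell import ctrl
import cv2,numpy as np
a=ctrl.capture('side')[:,:,::-1];cv2.imwrite('pics/side3.png',cv2.resize(a[150:305,215:350],None,fx=3.8,fy=3.8,interpolation=2))
a=ctrl.capture('top')[:,:,::-1];cv2.imwrite('pics/top3.png',cv2.resize(a[115:235,190:350],None,fx=5,fy=5,interpolation=2))
E
```

```text
time_s: 5.2
ee_pos: [0.5168, -0.0704, 0.1631]
eef_rot: [0.978, 0.207, 0.003, 0.002]
ft_force: [-0.1, 1.2, -0.3]
finger_gap: 0.311
time_s: 5.82
ee_pos: [0.3925, 0.0121, 0.1594]
eef_rot: [0.799, 0.602, 0.0, 0.0]
ft_force: [1.1, -0.5, 0.1]
finger_gap: 0.299
```

View pics/side3.png

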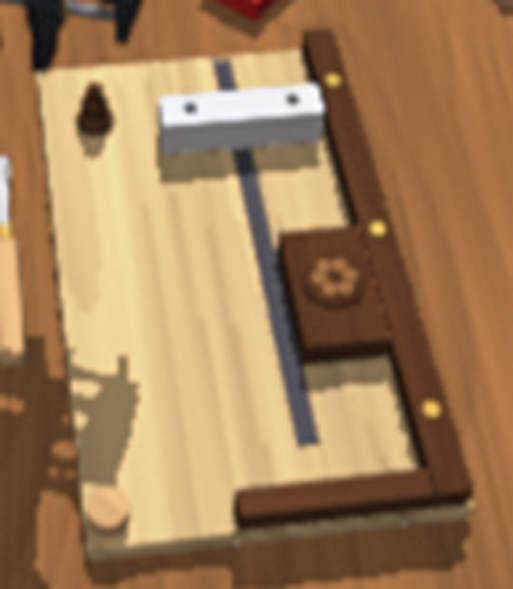

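View pics/top3.png

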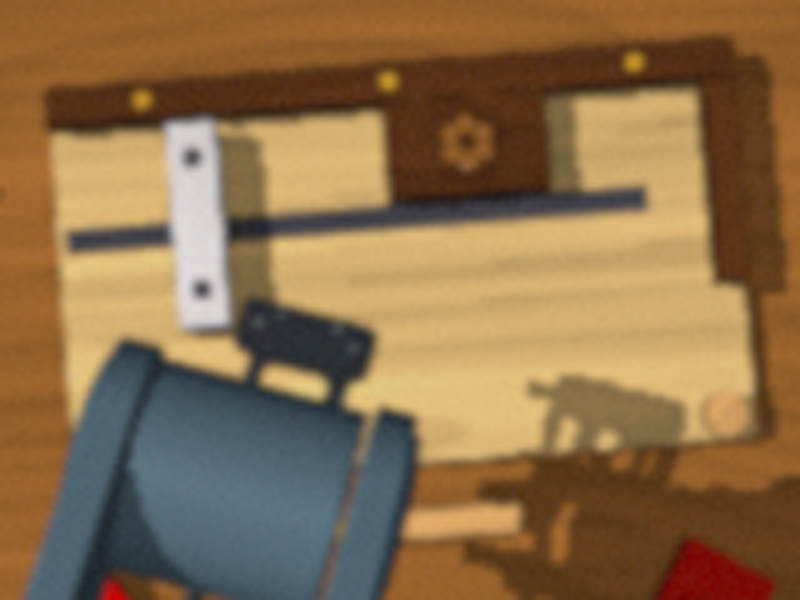

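The plaque's long side is flat on the fence (side crop (390,290)). Its left end is at top-crop column 388, and the right end is about 98 mm from the stop. Next I go behind the left end, fingers across.

```bash
python3 -m handwheel '[[[5.1,-0.9,0],[0,0,10],0.8],[[5.1,-0.9,0],[0,0,9.7],0.8],[[5.1,-0.9,0],[0,0,0],0.8],[[5.1,-0.9,0],[0,0,0],0.8],[[0.1,0,-4],[0,0,0],0.8]]'; python3 -m handwheel '[[[0,0,-4],[0,0,0],0.8],[[0,0,-3],[0,0,0],0.8],[[0,0,-1.5],[0,0,0],0.8],[[0,0,-0.5],[0,0,0],0.8],[[0,0,0],[0,0,0],0.8]]';python3 - <<'E'
from workcell import ctrl
import cv2,numpy as np
a=ctrl.capture('side')[:,:,::-1];cv2.imwrite('pics/side4.png',cv2.resize(a[150:305,215:350],None,fx=3.8,fy=3.8,interpolation=2))
E
```

```text
time_s: 6.55
ee_pos: [0.6057, -0.0262, 0.1224]
eef_rot: [0.688, 0.726, 0.003, 0.004]
ft_force: [-1.0, 1.3, -0.4]
finger_gap: 0.2
time_s: 7.18
ee_pos: [0.6, -0.0246, 0.0305]
eef_rot: [0.686, 0.727, 0.0, 0.001]
ft_force: [-0.0, -0.3, 0.5]
finger_gap: 0.198
```

View pics/side4.png

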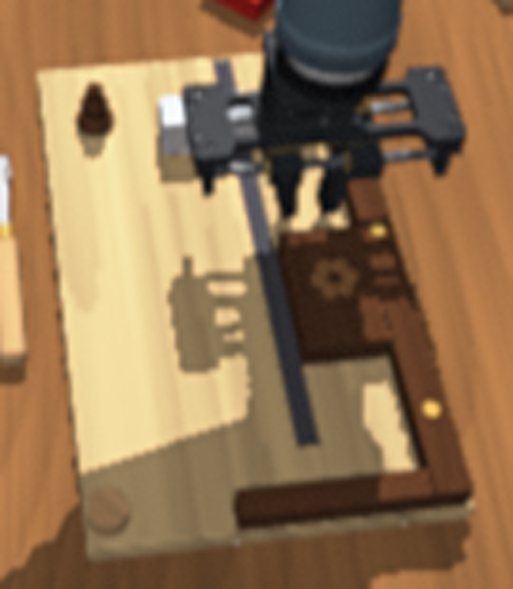

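```bash
python3 -m handwheel '[[[0.07,-1.2,0],[0,0,0],0.8],[[0.07,-1.2,0],[0,0,0],0.8],[[0.08,-1.2,0],[0,0,0],0.8],[[0.07,-1.2,0],[0,0,0],0.8],[[0.08,-1.2,0],[0,0,0],0.8]]';python3 -m handwheel '[[[0.08,-1.2,0],[0,0,0],0.8],[[0.07,-1.2,0],[0,0,0],0.8],[[0.06,-1,0],[0,0,0],0.8],[[0.03,-0.6,0],[0,0,0],0.8],[[0.02,-0.4,0],[0,0,0],0.8]]';python3 - <<'E'
from workcell import ctrl
import cv2,numpy as np
a=ctrl.capture('side')[:,:,::-1];cv2.imwrite('pics/side5.png',cv2.resize(a[150:305,215:350],None,fx=3.8,fy=3.8,interpolation=2))
E
```

```text
time_s: 7.85
ee_pos: [0.603, -0.0854, 0.0298]
eef_rot: [0.686, 0.728, 0.0, -0.0]
ft_force: [-0.3, 2.1, 0.8]
finger_gap: 0.201
time_s: 8.48
ee_pos: [0.6055, -0.1287, 0.0296]
eef_rot: [0.686, 0.728, 0.0, -0.0]
ft_force: [1.0, 1.7, 2.2]
finger_gap: 0.198
```

View pics/side5.png

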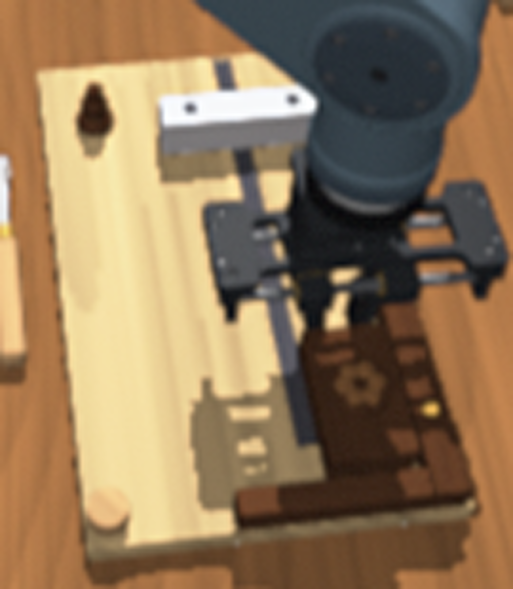

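About 12 mm remain to the stop, so I'll creep.

```bash
python3 -m handwheel '[[[0.02,-0.4,0],[0,0,0],0.8],[[0.02,-0.3,0],[0,0,0],0.8],[[0.01,-0.2,0],[0,0,0],0.8],[[0.01,-0.1,0],[0,0,0],0.8],[[0,0,0],[0,0,0],0.8]]';python3 -m handwheel '[[[0,-0.1,0],[0,0,0],0.8],[[0,-0.1,0],[0,0,0],0.8],[[0,-0.1,0],[0,0,0],0.8],[[0,0,0],[0,0,0],0.8],[[0,0,0],[0,0,0],0.8]]'
```

```text
time_s: 9.15
ee_pos: [0.606, -0.138, 0.0296]
eef_rot: [0.686, 0.728, 0.0, -0.0]
ft_force: [-0.5, 3.1, 1.5]
finger_gap: 0.197
time_s: 9.78
ee_pos: [0.6057, -0.1382, 0.0296]
eef_rot: [0.686, 0.728, 0.001, -0.002]
ft_force: [-1.8, 13.6, 5.4]
finger_gap: 0.201
```

```bash
python3 -m handwheel '[[[0,0.8,0],[0,0,0],0.8],[[-0.1,1,0],[0,0,0],0.8],[[0,0,5],[0,0,0],0.8],[[0,0,5],[0,0,0],0.8],[[-1.2,5.5,0],[0,0,0],0.8]]';python3 -m handwheel '[[[-1.2,5.5,0],[0,0,0],0.8],[[-1.2,5.5,0],[0,0,0],0.8],[[-1.2,5.5,0],[0,0,0],0.8],[[0,0,0],[0,0,0],0.8],[[0,0,0],[0,0,0],0.8]]';python3 - <<'E'
from workcell import ctrl
import cv2,numpy as np
a=ctrl.capture('side')[:,:,::-1];cv2.imwrite('pics/side6.png',cv2.resize(a[150:305,215:350],None,fx=3.8,fy=3.8,interpolation=2))
a=ctrl.capture('top')[:,:,::-1];cv2.imwrite('pics/top6.png',cv2.resize(a[115:235,190:350],None,fx=5,fy=5,interpolation=2))
E
```

```text
time_s: 10.4
ee_pos: [0.5974, -0.072, 0.1354]
eef_rot: [0.688, 0.726, 0.002, 0.006]
ft_force: [0.4, 0.6, -0.9]
finger_gap: 0.199
time_s: 11.02
ee_pos: [0.5574, 0.0963, 0.1299]
eef_rot: [0.686, 0.728, -0.0, 0.001]
ft_force: [0.9, 0.3, -0.1]
finger_gap: 0.201
```

View pics/side6.png

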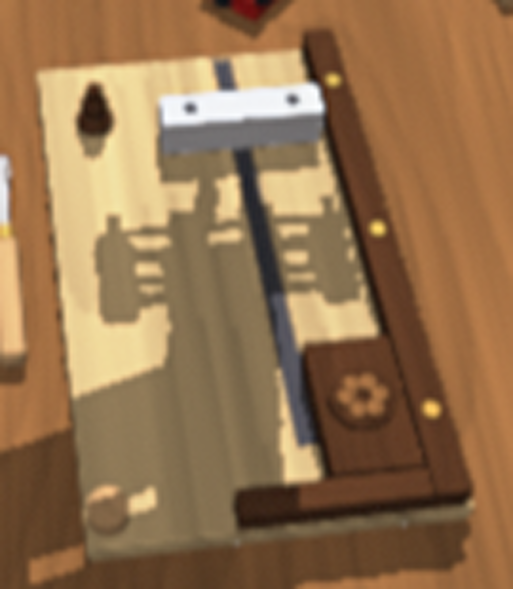

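View pics/top6.png

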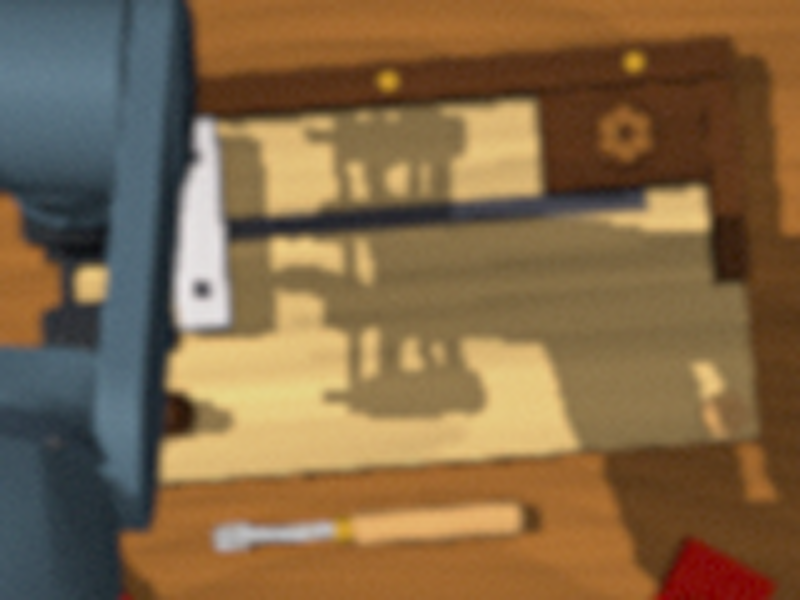

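The plaque is in the corner, flush on both the fence (390,400) and the stop (330,480) in the side crop. The jaw, figurine and puck are where they were. Now I lower behind the jaw.

```bash
python3 -m handwheel '[[[0,0.4,-3],[0,0,0],0.8],[[0,0,-3],[0,0,0],0.8],[[0,0,-2.4],[0,0,0],0.8],[[0,0,-1],[0,0,0],0.8],[[0,0,0],[0,0,0],0.8]]';python3 - <<'E'
from workcell import ctrl
import cv2,numpy as np
a=ctrl.capture('side')[:,:,::-1];cv2.imwrite('pics/side7.png',cv2.resize(a[150:305,215:350],None,fx=3.8,fy=3.8,interpolation=2))
E
```

```text
time_s: 11.75
ee_pos: [0.5571, 0.0997, 0.0353]
eef_rot: [0.686, 0.727, -0.0, -0.0]
ft_force: [0.0, -0.2, 0.2]
finger_gap: 0.2
```

View pics/side7.png

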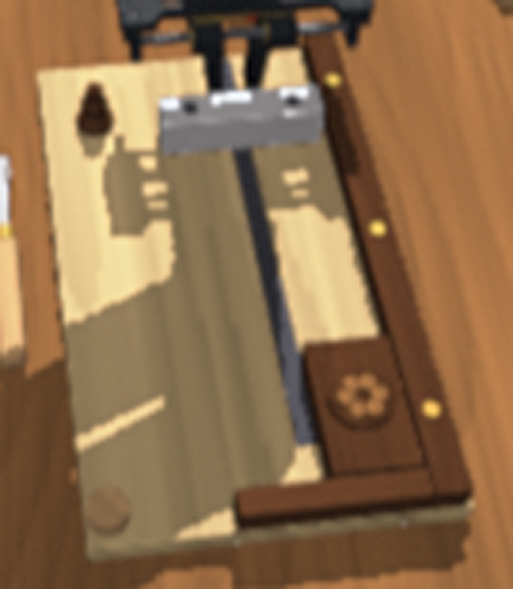

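The fingers are down behind the jaw and clear of the figurine. Pushing the jaw right.

```bash
python3 -m handwheel '[[[0.07,-1,0],[0,0,0],0.8],[[0.07,-1,0],[0,0,0],0.8],[[0.09,-1.4,0],[0,0,0],0.8],[[0.1,-1.5,0],[0,0,0],0.8],[[0.1,-1.5,0],[0,0,0],0.8]]';python3 -m handwheel '[[[0.1,-1.5,0],[0,0,0],0.8],[[0.1,-1.5,0],[0,0,0],0.8],[[0.1,-1.5,0],[0,0,0],0.8],[[0.1,-1.5,0],[0,0,0],0.8],[[0.1,-1.5,0],[0,0,0],0.8]]';python3 -m handwheel '[[[0.1,-1.5,0],[0,0,0],0.8],[[0.1,-1.5,0],[0,0,0],0.8],[[0.06,-1,0],[0,0,0],0.8],[[0.05,-0.8,0],[0,0,0],0.8],[[0.03,-0.5,0],[0,0,0],0.8]]';python3 - <<'E'
from workcell import ctrl
import cv2,numpy as np
a=ctrl.capture('side')[:,:,::-1];cv2.imwrite('pics/side8.png',cv2.resize(a[150:305,215:350],None,fx=3.8,fy=3.8,interpolation=2))
E
```

```text
time_s: 12.42
ee_pos: [0.5618, 0.0354, 0.036]
eef_rot: [0.686, 0.728, 0.0, 0.0]
ft_force: [0.5, 3.2, 1.7]
finger_gap: 0.201
time_s: 13.05
ee_pos: [0.5665, -0.0394, 0.0357]
eef_rot: [0.686, 0.728, 0.0, -0.0]
ft_force: [2.5, 3.4, 0.8]
finger_gap: 0.197
time_s: 13.68
ee_pos: [0.5698, -0.0918, 0.0356]
eef_rot: [0.686, 0.728, -0.0, -0.0]
ft_force: [1.7, 2.1, -0.0]
finger_gap: 0.199
```

View pics/side8.png

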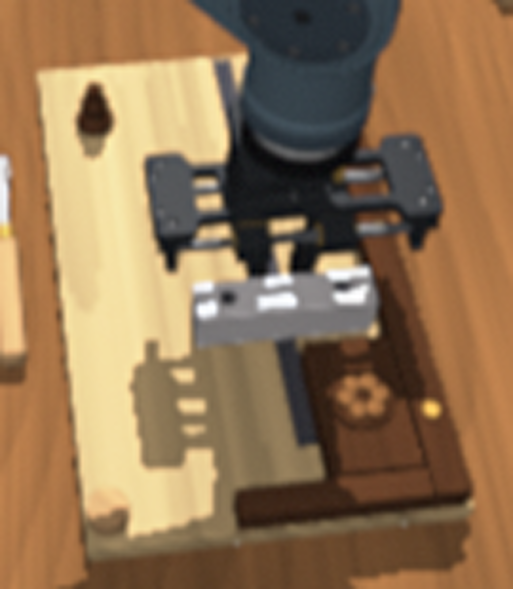

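```bash
python3 -m handwheel '[[[0.04,-0.6,0],[0,0,0],0.8],[[0.03,-0.5,0],[0,0,0],0.8],[[0.02,-0.3,0],[0,0,0],0.8],[[0.01,-0.2,0],[0,0,0],0.8],[[0,0,0],[0,0,0],0.8]]';python3 -m handwheel '[[[0.01,-0.1,0],[0,0,0],0.8],[[0,-0.1,0],[0,0,0],0.8],[[0.01,-0.1,0],[0,0,0],0.8],[[0,0,0],[0,0,0],0.8],[[0,0,0],[0,0,0],0.8]]'
```

```text
time_s: 14.35
ee_pos: [0.5706, -0.1077, 0.0356]
eef_rot: [0.686, 0.728, -0.0, -0.0]
ft_force: [0.5, 0.3, 0.3]
finger_gap: 0.203
time_s: 14.98
ee_pos: [0.5708, -0.1101, 0.0356]
eef_rot: [0.686, 0.728, -0.0, -0.0]
ft_force: [-1.0, 4.4, -0.3]
finger_gap: 0.201
```

```bash
python3 -m handwheel '[[[0.01,-0.1,0],[0,0,0],0.8],[[0,-0.1,0],[0,0,0],0.8],[[0,0,0],[0,0,0],0.8],[[0,0,0],[0,0,0],0.8],[[0,0,0],[0,0,0],0.8]]'
```

```text
time_s: 15.6
ee_pos: [0.5708, -0.1103, 0.0356]
eef_rot: [0.686, 0.728, 0.001, -0.001]
ft_force: [-1.9, 11.0, 2.2]
finger_gap: 0.201
```

The jaw stopped against the plaque at 11 N. I'll retreat and check.

```bash
python3 -m handwheel '[[[0,0.8,0],[0,0,0],0.8],[[-0.1,1.5,0],[0,0,0],0.8],[[0,0,4],[0,0,0],0.8],[[0,0,5],[0,0,0],0.8],[[-3,3,3],[0,0,0],0.8]]';python3 -m handwheel '[[[-4,4,0],[0,0,0],0.8],[[-4,4,0],[0,0,0],0.8],[[-4,4,0],[0,0,0],0.8],[[-4,3,0],[0,0,0],0.8],[[0,0,0],[0,0,0],0.8]]';python3 - <<'E'
from workcell import ctrl
import cv2,numpy as np
a=ctrl.capture('side')[:,:,::-1];cv2.imwrite('pics/side9f.png',a);cv2.imwrite('pics/side9.png',cv2.resize(a[150:305,215:350],None,fx=3.8,fy=3.8,interpolation=2))
a=ctrl.capture('top')[:,:,::-1];cv2.imwrite('pics/top9.png',cv2.resize(a[115:235,190:350],None,fx=5,fy=5,interpolation=2))
E
```

```text
time_s: 16.23
ee_pos: [0.5427, -0.0609, 0.1591]
eef_rot: [0.687, 0.727, 0.001, 0.003]
ft_force: [0.7, -0.3, -0.4]
finger_gap: 0.201
time_s: 16.85
ee_pos: [0.3778, 0.0923, 0.1555]
eef_rot: [0.685, 0.729, -0.0, 0.0]
ft_force: [1.2, -0.6, 0.3]
finger_gap: 0.197
```

View pics/side9.png

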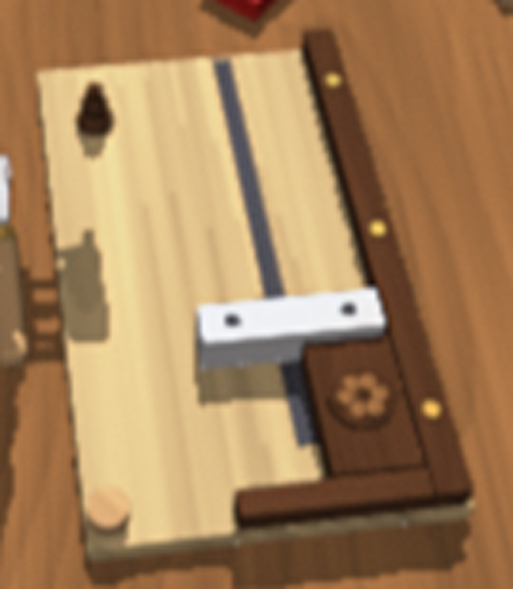

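View pics/top9.png

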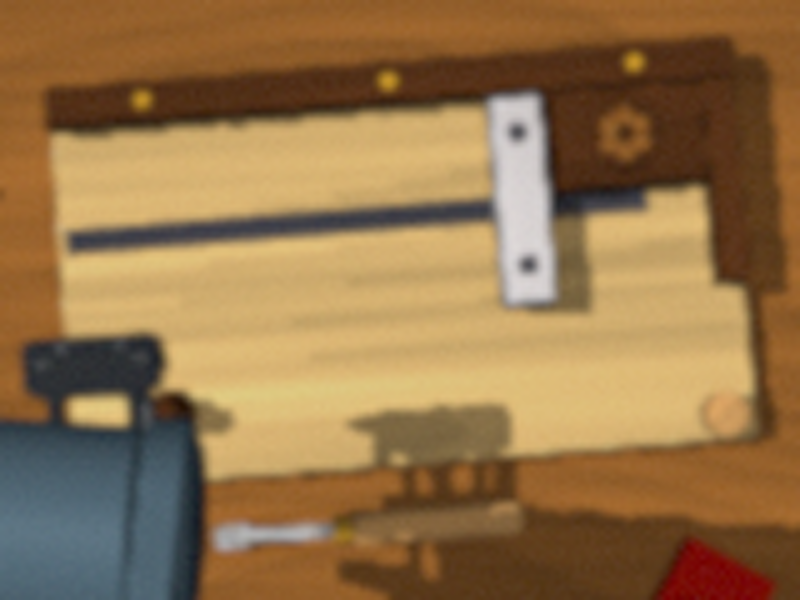

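View pics/side9f.png

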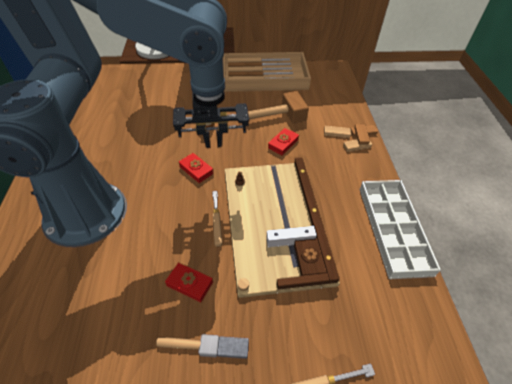

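Arm-measured check: between the plaque end contact and the jaw back contact the TCP differed by 30.0 mm along board y. That is the jaw's thickness, so the jaw is touching the plaque.

```bash
python3 -c "
from workcell import ctrl
print(ctrl.finish_job())"
```

```text
the job is handed in; nothing more can be done
None
```

The plaque is set up for carving, and I handed the job in at about 17 s, well inside the 54 s limit. I pushed it flat against the far fence, then along the fence to the end stop. Last, I pushed the jaw from its back face up against the plaque's free end. The arm was clear of everything before I handed in.

**Final pictures:** Both views show the plaque flush on the fence, stop and jaw. The figurine, puck and gouge look unmoved. The things further off look undisturbed in the wide side view, but I didn't measure them.

**Contact forces:** They rose to about 11 N at the fence, 14 N at the stop and 11 N at the jaw. That is far below the limits.

**Jaw contact:** The finger position at the jaw's back differed from the one at the plaque's end by 30.0 mm, exactly the jaw's thickness.

**Disagreements:**
- The images put the jaw travel at about 0.203 m against the nominal 0.205 m. The arm contacts were about 2 mm short of nominal in board y, and both fit the 2 mm calibration tolerance.
- The first board fit was off because I had assumed the wrong fence width. I refitted it on the inner faces before moving.

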